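Close the tomato tub

TASK

Clear the spatula off the open tub of tomatoes and lay it flat in the shallow metal tray, then lower the loose green lid gently onto that tub, without dropping it, so it sits fully home and level all round, and let go. Leave the open tub where it stands, and do not disturb the closed tub, pepper mill, bowl and jar.

Things in the scene. Friction and masses are not known exactly. Their poses are not given: they have to be found in the camera images.
- tub_rim (a point): Centre of the mouth, at rim height, of the open white tub with a green band and red tomatoes in it. Round, outer diameter 140, wall 4, mouth 132 across, height 80 mm; about 1 kg, loose on the counter. The tomatoes reach to 30 mm below the rim. z up. Two tubs of the same make stand in either order; the other is closed.
- lid_grip (a point): The loose lid, right way up on the counter: green disc 148 mm wide, 4 mm thick; under it a round bevelled plug 124 mm wide, 8 mm deep, fits inside the tub's mouth while the disc rests on the rim. On top a black bar handle, 70 mm along the lid's x, 16 mm wide along y, 30 mm tall. This point: centre of the handle, 15 mm above the disc's top, 19 mm above the disc's underside. z up. About 150 g.
- spatula_mid (a point): The spatula lying flat across the open tub's rim, 200 mm long along its x. Wooden handle, a bar 18 x 18 mm, from x = -100 to +10 mm; flat orange blade 50 mm wide, 4 mm thick, from x = +10 to +100 mm. Flat underside. This point: mid-length, 9 mm above the underside. Centre of mass about 11 mm from it towards the handle end (-x). z up. About 70 g.
- tray: Shallow open metal tray, fixed to the counter: 150 mm along its x, 280 mm along its y, 25 mm tall, walls and floor 4 mm. Origin: centre of its underside, on the counter. z is up. The spatula may lie either way round in it.
- closed_tub: Bystander: the second tub, same make, already closed with the same green lid (148 mm across, handle top 114 mm above the counter). Origin: centre of its underside.
- mill: Bystander: dark wooden pepper mill, 58 mm wide, 155 mm tall. Origin: centre of its underside.
- bowl: Bystander: white bowl, 130 mm wide, 60 mm tall. Origin: centre of its underside.
- jar: Bystander: amber jar with a steel cap, 72 mm wide, 110 mm tall. Origin: centre of its underside.

How it is judged:
By the outcome, as a careful person would: the job done as asked, in the order asked, and still so for the second after the job is handed in, with the robot touching nothing.
It also fails if it takes over 64 s, if anything falls off the work surface, if the arm or the gripper's body presses on something with over 40 N, if the wrist force passes 120 N, or if a joint passes its speed limit or range.

ROBOT

A 6-joint arm with a two-finger parallel gripper is mounted at the origin on the work surface. World frame = base frame: x ahead of the robot, y to its left, z up, the work surface at z = 0. Lengths are in m, angles in degrees, forces in N, time in s.
With the tool pointing down it reaches from about 0.375 to 0.9 m from the base axis. Payload 3.1 kg.
Tool frame: the origin (TCP) lies on the centre line of the jaws, within the pads' length; the fingertips stand 25 mm ahead of it and the grasp point (between the pads) lies 6 mm ahead of it; z points along the fingers, y is the line along which they close (so a half turn about z gives the same grasp; the last joint's range is limited). The gripper opens to 87 mm and grips with 3 to 60 N. Pads are 19 mm wide; open, the fingers measure 117 mm over their backs; the gripper's body (75 mm by 190 mm) begins 51 mm behind the grasp point.
Start: joints at [54.689, 30.224, 82.088, -0, 67.689, -10.227], TCP at [0.265, 0.566, 0.248] pointing down, gripper open.
Joint ranges: [-176.69, 176.69], [-43.24, 126.21], [12.49, 139.97], [-82, 262], [0, 151.66], [-163.58, 163.58]. Speed limits (degrees/s): [159.86, 159.86, 180, 180, 180, 180].

INTERFACE

Orientations are given as a 3x3 rotation matrix whose columns are the frame's x, y, z axes.
In Python, from rig import * gives the robot as it stands.
- The arm moves only by the tool step_arm, never from a script. Its argument "steps" is a list of rows, each a list of 7 numbers: the shift along the tool's x, y, z normalised to -1 to 1, where 1 is 0.3 m, then the turn, a rotation vector about the tool's x, y, z normalised to -1 to 1, where 1 is 45 degrees, then the gripper's target within -1 to 1 (shut at 1, half-way at 0, fully open at -1). A call has 1 to 8 rows; each row is the pose to reach, as a shift and turn from the pose commanded when the call began, along the tool's axes at that moment; what a row does not reach only later rows make up. A row lasts 1/12 s, in which the tool goes at most 41.7 mm and 7.16 degrees, less where a joint would pass 70% of its speed; a pose out of reach is approached as far as the arm can. A call with a number of a shift or a turn outside -1 to 1 is refused whole. A call with a gripper value outside its range is refused whole. The fingers move at their own pace and stop on an object; the grip force is fixed at half the most. Time passes only in rows, so rows that repeat a pose let the fingers close. It gives the time, the measured TCP pose, the force, the opening and the grip force at its end, in the units of the state.
- read_state(): the state, without advancing time (a new reading comes with each control period).
- capture(name): name is "scene" or "top"; returns a dict with "image" (384x512x3 uint8, red, green, blue), "vertical_fov" (degrees; the focal length in pixels is half the picture's height over the tangent of half this angle, whatever the lens; pixels are square), "cx", "cy" (the principal point, pixels), "world_from_camera" (4x4, takes a point from camera to world coordinates). Camera axes: x right, y down, z forward; pixel columns grow to the right and rows downward; lengths in m; the calibration is good to about 2 mm. A picture is of the moment at which its call begins. There is no depth.
- hand_in(): hands the job in; it is judged then, once.
The state is a dict: "time_s": time; "joint_positions": joint angles; "qvel": joint speeds; "tau": joint torques, N m; "position": TCP position; "tcp_rot": TCP orientation; "force": force on the tool from outside, world axes, zero at the start; "moment": the same for the moment, N m; "opening": opening from 0.0 (shut) to 1.0 (fully open); "grasp_force": force on a finger pad.
Only numpy, scipy, OpenCV 4.12 (cv2) and the standard library are available. Lean on these libraries where they do the work, as an engineer would, in place of code of your own. Each camera call takes 0.05 s, during which the arm holds its last target. There are 200 camera calls.

## Working session

There is one attempt and no reset: what is moved stays moved. The work goes in short steps, Python scripts to look and compute and a tool call to move; the robot and the scene stay as the last step left them, time stands still between calls to the robot, and variables do not carry over. Pictures are saved under pics/ and viewed, at most 10 in all, crops included, and the job is handed in when it is done.

Besides the shell and the picture viewer there is one more tool, called after "Call:" by a JSON object that holds its "api" and its "payload", one argument or row to a line. step_arm: Moves the arm, as the interface text tells. Scaled input: -1 to 1 covers 0.3 m each way for a shift and 45 degrees each way for a turn. Its arguments: {"type":"object","properties":{"steps":{"type":"array"}},"required":["steps"]}

```bash
mkdir -p pics
python3 - <<'E'
from rig import *
import cv2,numpy as np
for n in("scene","top"):
    c=capture(n);cv2.imwrite(f"pics/{n}0.png",cv2.resize(c["image"][:,:,::-1],(800,600),interpolation=cv2.INTER_CUBIC))
    print(n,c["vertical_fov"],c["cx"],c["cy"],np.round(c["world_from_camera"],4).tolist())
s=read_state();print(s)
E
```

```text
scene 48.455906142842935 260.79779736843324 190.4767225267667 [[0.0239, 0.7398, -0.6724, 1.3774], [0.9995, -0.0053, 0.0297, -0.061], [0.0184, -0.6728, -0.7396, 0.9331], [0.0, 0.0, 0.0, 1.0]]
top 47.54481316823069 250.78752920344178 188.92853201123825 [[-0.0025, -0.9984, 0.0566, 0.5315], [-1.0, 0.0025, 0.0005, -0.003], [-0.0006, -0.0566, -0.9984, 1.3429], [0.0, 0.0, 0.0, 1.0]]
{'time_s': 0.1, 'joint_positions': array([ 5.46873359e+01,  3.02745859e+01,  8.21470724e+01, -6.43290308e-05,
        6.76876697e+01, -1.02266640e+01]), 'qvel': array([-0.00253603, -0.22996509, -0.20724701, -0.02367443,  0.0484064 ,
        0.03386829]), 'tau': array([-6.94222072e-04, -4.40988743e+01, -1.77148211e+01,  6.34201895e-02,
        5.34134475e-02, -4.68711244e-05]), 'position': array([0.26461021, 0.5655757 , 0.24667022]), 'tcp_rot': array([[-9.05672418e-01,  4.23976717e-01, -1.10212515e-03],
       [ 4.23978015e-01,  9.05671142e-01, -1.55765480e-03],
       [ 3.37753577e-04, -1.87800182e-03, -9.99998180e-01]]), 'force': array([ 0.24008777, -0.35397719,  0.36441633]), 'moment': array([-0.00689039,  0.00413865, -0.02303119]), 'grasp_force': 0.0, 'opening': 0.9985383146348473}
```

View pics/scene0.png

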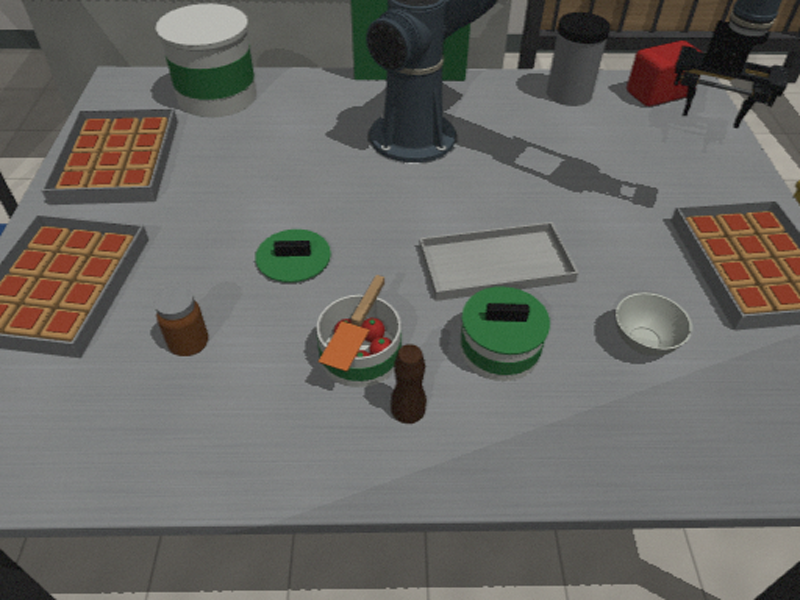

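View pics/top0.png

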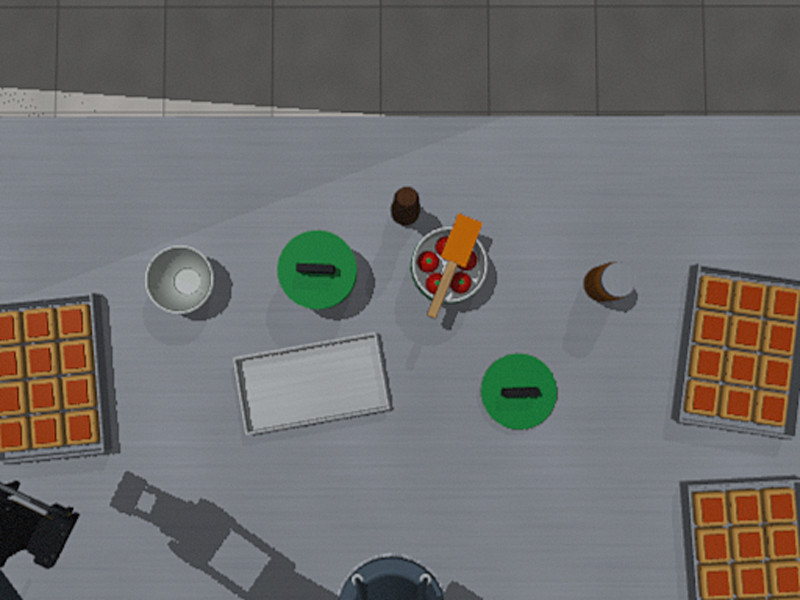

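The scene view shows the open tub at (360,335) with the spatula across it. The loose lid is at (293,255), the tray at (497,260), the closed tub at (505,330) and the mill at (408,385). In the top view, the tub is at (449,265), the spatula runs from (433,317) to (467,216), the lid is at (519,391) and the tray is centred at (313,384).

```bash
cat > h.py <<'E'
from rig import *
import cv2,numpy as np
def proj(c,p):
    p=np.atleast_2d(p);T=np.linalg.inv(c["world_from_camera"]);q=p@T[:3,:3].T+T[:3,3]
    f=c["image"].shape[0]/2/np.tan(np.radians(c["vertical_fov"])/2)
    return q[:,:2]/q[:,2:]*f+[c["cx"],c["cy"]]
def ray(c,u,v,z):
    f=c["image"].shape[0]/2/np.tan(np.radians(c["vertical_fov"])/2);T=np.array(c["world_from_camera"])
    d=T[:3,:3]@np.array([(u-c["cx"])/f,(v-c["cy"])/f,1]);o=T[:3,3]
    return o+d*(z-o[2])/d[2]
def crop(c,x,y,w,h,k):
    return cv2.resize(np.ascontiguousarray(c["image"][y:y+h,x:x+w,::-1]),(w*k,h*k),interpolation=cv2.INTER_CUBIC)
E
python3 - <<'E'
from h import *
t=capture("top");s=capture("scene")
a=np.hstack([crop(t,255,130,66,50,6),crop(t,255,170,66,50,6)])
b=np.hstack([crop(s,195,170,66,50,6),crop(t,300,225,66,50,6)])
cv2.imwrite("pics/c1.png",np.vstack([a,b]))
# colour blobs
def blob(c,m,name,z,lim=None):
    if lim: mm=np.zeros_like(m);x0,y0,x1,y1=lim;mm[y0:y1,x0:x1]=m[y0:y1,x0:x1];m=mm
    n,l,st,ce=cv2.connectedComponentsWithStats(m.astype(np.uint8));
    i=1+np.argmax(st[1:,4]); ys,xs=np.where(l==i);pts=np.stack([xs,ys],1).astype(np.float32)
    hull=cv2.convexHull(pts.astype(np.int32))[:,0]
    W=np.array([ray(c,*q,z) for q in hull])[:,:2].astype(np.float32)
    print(name,st[i],"ell",cv2.fitEllipse(W),"rect",cv2.minAreaRect(W))
for c,n,limL,limT in((t,"top",(300,220,370,280),(145,205,255,285)),(s,"scene",(155,140,220,185),(260,135,375,195))):
    I=c["image"].astype(int);R,G,B=I[...,0],I[...,1],I[...,2]
    gr=(G>R+30)&(G>B+20)|(I.max(2)<45)
    blob(c,gr,n+" lid",.012,limL)
    blob(c,(I.max(2)<45),n+" handle",.042,limL)
    blob(c,(R>150)&(G>60)&(B<60)&(R>G+60),n+" blade",.084,(200,130,330,240))
    blob(c,(R>110)&(G>80)&(R-B>40)&(R-G<70),n+" wood",.098,(200,130,330,240))
E
```

```text
top lid [ 308  226   49   49 1856] ell ((0.4207670986652374, -0.24713632464408875), (0.14593605697155, 0.14756447076797485), 141.36082458496094) rect ((0.42100095748901367, -0.24818402528762817), (0.14571727812290192, 0.1447085291147232), 89.8604965209961)
top handle [321 248  25   7 134] ell ((0.4209480583667755, -0.24536243081092834), (0.020051434636116028, 0.07862305641174316), 1.0043597221374512) rect ((0.4203230142593384, -0.24562537670135498), (0.07117912918329239, 0.01767587475478649), 89.86226654052734)
top blade [282 137  26  34 490] ell ((0.7064407467842102, -0.13194933533668518), (0.06054432690143585, 0.11660348623991013), 68.87226867675781) rect ((0.7067062854766846, -0.13086825609207153), (0.04843956604599953, 0.08695279806852341), 67.95642852783203)
top wood [274 166  19  37 223] ell ((0.6172512769699097, -0.09245475381612778), (0.03514289855957031, 0.11398722976446152), 69.98086547851562) rect ((0.6145226955413818, -0.09364339709281921), (0.0208427831530571, 0.10897143185138702), 71.27472686767578)
scene lid [ 164  147   48   33 1240] ell ((0.4212155342102051, -0.24838
[... 264 characters left out ...]
715485), (0.05022713914513588, 0.08625418692827225), 1.3870700597763062) rect ((0.4351421296596527, -0.2450173944234848), (0.06902705132961273, 0.03941000625491142), 89.7668685913086)
scene blade [205 206  31  31 531] ell ((0.7077389359474182, -0.13406281173229218), (0.06064020097255707, 0.11668230593204498), 69.01415252685547) rect ((0.7067478895187378, -0.1328752338886261), (0.04907446354627609, 0.08862386643886566), 68.5472412109375)
scene wood [225 176  21  30 190] ell ((0.6175686120986938, -0.09579234570264816), (0.025846468284726143, 0.11665147542953491), 68.50560760498047) rect ((0.6159636974334717, -0.09438995271921158), (0.017051801085472107, 0.10810941457748413), 67.69251251220703)
```

View pics/c1.png

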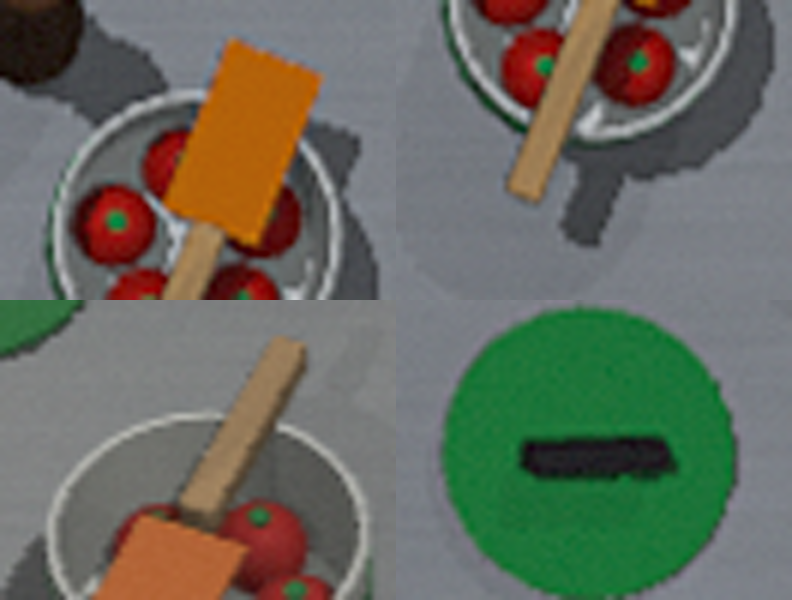

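The crops agree with the blob fits. The blade centre is at (0.707,-0.132) and the handle centre at (0.616,-0.094), so they are 0.099 m apart where 0.100 is expected. The lid measures 146–149 mm wide, centred at (0.421,-0.2475). Next come the tub rim, the tray and the mill.

```bash
cat >> h.py <<'E'
from scipy.spatial.transform import Rotation as Rn
def plan(x,y,z,yaw,ref=None):
    """row from pose ref (p,R) to a tool-down pose with tool x at yaw"""
    s=read_state();p,R=ref or (s["position"],s["tcp_rot"])
    a=np.radians(yaw);G=np.array([[np.cos(a),np.sin(a),0],[np.sin(a),-np.cos(a),0],[0,0,-1]])
    d=R.T@(np.array([x,y,z])-p)/.3;r=Rn.from_matrix(R.T@G).as_rotvec(degrees=True)/45
    print("shift",d.round(4),"turn",r.round(4))
E
python3 - <<'E'
from h import *
from scipy.optimize import minimize
t=capture("top");s=capture("scene")
th=np.linspace(0,2*np.pi,180,endpoint=False)
def score(p,cs,r=.068,z=.08):
    P=np.c_[p[0]+r*np.cos(th),p[1]+r*np.sin(th),np.full(180,z)];v=0
    for c in cs:
        I=cv2.GaussianBlur(c["image"].astype(np.float32).min(2),(0,0),.8);q=proj(c,P).astype(np.float32)
        v-=cv2.remap(I,q[None,:,0],q[None,:,1],cv2.INTER_LINEAR).mean()
    return v
for cs in([t],[s],[t,s]):
    g=min(((score((x,y),cs),x,y) for x in np.arange(.6,.72,.002) for y in np.arange(-.15,-.07,.002)))
    m=minimize(score,g[1:],(cs,),method="Nelder-Mead",options=dict(xatol=1e-4));print("tub",m.x,m.fun)
C=np.array([ray(t,u/1.5625-.2,v/1.5625-.2,.025)[:2] for u,v in((234,357),(378,333),(392,410),(247,434))])
print("tray",C.round(3).tolist(),C.mean(0),np.linalg.norm(C-np.roll(C,-1,0),axis=1),cv2.minAreaRect(C.astype(np.float32)))
print("mill top",ray(t,406/1.5625,195/1.5625,.155),ray(s,410/1.5625,352/1.5625,.155))
print("closed",ray(t,317/1.5625,269/1.5625,.084))
plan(.642,-.105,.2,157.5)
E
```

```text
tub [ 0.66312787 -0.10891042] -113.89705657958984
tub [ 0.66222092 -0.11011267] -123.43693542480469
tub [ 0.6627239  -0.10929101] -236.337646484375
tray [[0.488, 0.303], [0.534, 0.025], [0.386, -0.001], [0.341, 0.277]] [0.43728868 0.15082237] [0.28148181 0.15006424 0.28158983 0.14947113] ((0.4371471405029297, 0.15077194571495056), (0.15004421770572662, 0.2839321196079254), 9.309405326843262)
mill top [ 0.77559594 -0.02773645  0.155     ] [ 0.77803879 -0.0286619   0.155     ]
closed [0.6519231  0.13642813 0.084     ]
shift [-2.0869 -1.4921  0.1581] turn [-0.0009 -0.0002 -0.0575]
```

The tub rim is at (0.6627,-0.1093), with both cameras agreeing to 1–2 mm. The tray is at (0.437,0.151), its y axis at yaw 99.3°, and its measured sides of 150 x 281 mm match the given sizes. The mill is at (0.777,-0.028). I'm moving over the spatula now.

Call:
{"api": "step_arm", "payload": {
  "steps": [
    [-0.83,-0.59,0,0,0,-0.0575,0],
    [-0.83,-0.59,0,0,0,-0.0575,0],
    [-0.83,-0.59,0,0,0,-0.0575,0],
    [-0.83,-0.59,0,0,0,-0.0575,0],
    [-0.83,-0.59,0,0,0,-0.0575,0],
    [-0.83,-0.59,0,0,0,-0.0575,0],
    [-0.83,-0.59,0,0,0,-0.0575,0],
    [-0.83,-0.59,0,0,0,-0.0575,0]
  ]
}}

```text
time_s: 0.97
position: [0.4179, 0.2961, 0.2477]
tcp_rot: [[-0.922, 0.386, 0.002], [0.386, 0.922, -0.002], [-0.002, -0.001, -1.0]]
force: [-0.0, 0.3, 0.3]
opening: 0.526
grasp_force: 0.0
```

Call:
{"api": "step_arm", "payload": {
  "steps": [
    [-0.83,-0.59,0,0,0,0,0],
    [-0.83,-0.59,0,0,0,0,0],
    [-0.83,-0.59,0,0,0,0,0],
    [-0.83,-0.59,0,0,0,0,0],
    [-0.83,-0.59,0,0,0,0,0],
    [-0.83,-0.59,0,0,0,0,0],
    [-0.83,-0.59,0,0,0,0,0],
    [-0.83,-0.59,0,0,0,0,0]
  ]
}}

```text
time_s: 1.63
position: [0.5815, 0.0361, 0.2478]
tcp_rot: [[-0.922, 0.386, 0.004], [0.386, 0.922, -0.003], [-0.005, -0.001, -1.0]]
force: [0.6, -0.3, 0.5]
opening: 0.5
grasp_force: 0.0
```

Run:
```python
from h import *
s=read_state();print(s["time_s"],s["position"],s["opening"],s["force"])
plan(.642,-.105,.16,157.5)
```

```text
1.6333 [0.58146871 0.03607908 0.24783204] 0.49966906508804687 [ 0.61127442 -0.25763807  0.47724185]
shift [-0.3663 -0.3555  0.2949] turn [-0.001   0.0064 -0.0052]
```

Call:
{"api": "step_arm", "payload": {
  "steps": [
    [-0.366,-0.3555,0.15,0,0,-0.005,0],
    [-0.366,-0.3555,0.15,0,0,-0.005,0],
    [-0.366,-0.3555,0.15,0,0,-0.005,0],
    [-0.366,-0.3555,0.15,0,0,-0.005,0],
    [-0.366,-0.3555,0.295,0,0,-0.005,0],
    [-0.366,-0.3555,0.295,0,0,-0.005,0],
    [-0.366,-0.3555,0.295,0,0,-0.005,0],
    [-0.366,-0.3555,0.295,0,0,-0.005,0]
  ]
}}

```text
time_s: 2.3
position: [0.6382, -0.0982, 0.1595]
tcp_rot: [[-0.926, 0.378, -0.001], [0.378, 0.926, 0.0], [0.001, 0.0, -1.0]]
force: [0.6, 0.2, -0.3]
opening: 0.5
grasp_force: 0.0
```

Run:
```python
from h import *
s=read_state();print(s["time_s"],s["position"],s["opening"],s["force"])
plan(.642,-.105,.108,157.5)
c=capture("top");d=capture("scene")
cv2.imwrite("pics/c2.png",np.hstack([crop(c,245,120,80,100,5),crop(d,185,150,80,100,5)]))
```

```text
2.3 [ 0.63819899 -0.09823436  0.15952484] 0.5001407495115421 [ 0.59447024  0.24774869 -0.27683279]
shift [-0.0204 -0.0161  0.1717] turn [ 0.0003 -0.0009  0.0061]
```

View pics/c2.png

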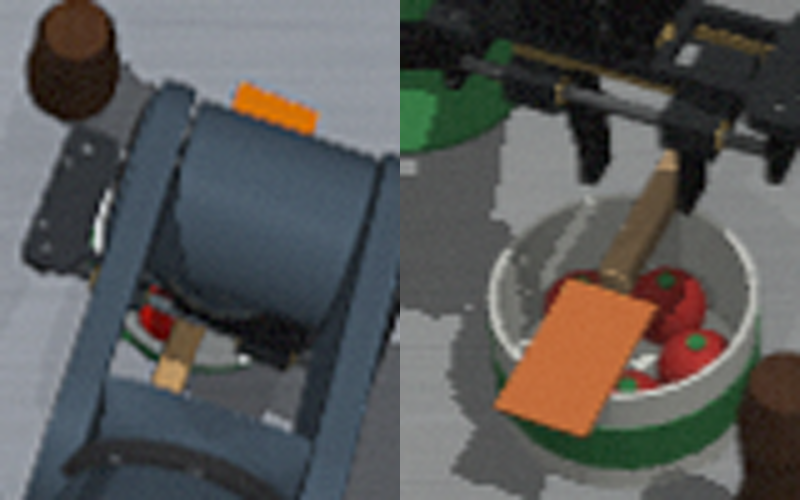

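The gripper straddles the handle: the fingers are at (590,150) and (690,190) in the right crop. The mill is clear of the body by roughly 35 mm. I'll correct 5 mm sideways while descending.

Call:
{"api": "step_arm", "payload": {
  "steps": [
    [-0.02,-0.016,0.03,0,0,0.006,0],
    [-0.02,-0.016,0.06,0,0,0.006,0],
    [-0.02,-0.016,0.1,0,0,0.006,0],
    [-0.02,-0.016,0.13,0,0,0.006,0],
    [-0.02,-0.016,0.15,0,0,0.006,0],
    [-0.02,-0.016,0.15,0,0,0.006,0],
    [-0.02,-0.016,0.15,0,0,0.006,0],
    [-0.02,-0.016,0.15,0,0,0.006,0]
  ]
}}

```text
time_s: 3.07
position: [0.6423, -0.1059, 0.1141]
tcp_rot: [[-0.924, 0.383, 0.0], [0.383, 0.924, -0.0], [-0.0, 0.0, -1.0]]
force: [-0.0, 0.3, -0.7]
opening: 0.501
grasp_force: 0.0
```

Run:
```python
from h import *
s=read_state();print(s["time_s"],s["position"],s["opening"],s["force"])
plan(.642,-.105,.108,157.5)
```

```text
3.0667 [ 0.64231398 -0.10591777  0.11406638] 0.5008297175597698 [-0.01470043  0.27222213 -0.7062923 ]
shift [0.0021 0.0024 0.0202] turn [ 0.      0.0004 -0.0009]
```

Call:
{"api": "step_arm", "payload": {
  "steps": [
    [0.001,0.003,0.02,0,0,0,0],
    [0.001,0.003,0.02,0,0,0,0],
    [0.001,0.003,0.02,0,0,0,1],
    [0.001,0.003,0.02,0,0,0,1],
    [0.001,0.003,0.02,0,0,0,1],
    [0.001,0.003,0.02,0,0,0,1],
    [0.001,0.003,0.02,0,0,0,1],
    [0.001,0.003,0.02,0,0,0,1]
  ]
}}

```text
time_s: 3.73
position: [0.6422, -0.105, 0.1082]
tcp_rot: [[-0.924, 0.383, 0.0], [0.383, 0.924, -0.0], [-0.0, -0.0, -1.0]]
force: [-0.6, -0.4, 0.2]
opening: 0.203
grasp_force: 30.0
```

Call:
{"api": "step_arm", "payload": {
  "steps": [
    [0,0,-0.02,0,0,0,1],
    [0,0,-0.06,0,0,0,1],
    [0,0,-0.1,0,0,0,1],
    [0,0,-0.14,0,0,0,1],
    [0,0,-0.2,0,0,0,1],
    [0,0,-0.26,0,0,0,1],
    [0,0,-0.3,0,0,0,1],
    [0,0,-0.3,0,0,0,1]
  ]
}}

```text
time_s: 4.4
position: [0.6444, -0.1056, 0.2026]
tcp_rot: [[-0.924, 0.383, 0.008], [0.383, 0.924, -0.003], [-0.008, 0.0, -1.0]]
force: [-0.2, -0.7, -1.3]
opening: 0.203
grasp_force: 30.0
```

Run:
```python
from h import *
s=read_state();print(s["time_s"],s["position"],s["opening"]*87,s["force"])
d=capture("scene");cv2.imwrite("pics/c3.png",crop(d,170,90,130,150,4))
a=np.radians(99.3);p=np.array([.437,.151])+.0145*np.array([np.cos(a),np.sin(a)]);print(p)
plan(p[0],p[1],.19,99.3)
```

```text
4.4 [ 0.64436558 -0.1056255   0.20255173] 17.684478243770524 [-0.2215782  -0.66063699 -1.34487705]
[0.43465674 0.16530941]
shift [0.9885 0.5665 0.0306] turn [0.0036 0.0056 1.2925]
```

View pics/c3.png

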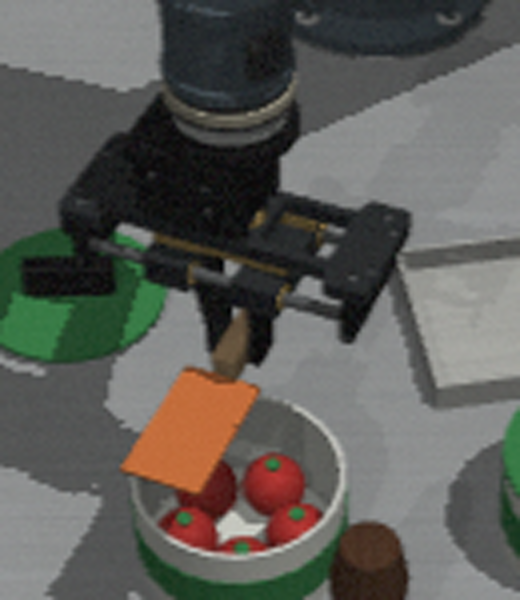

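The spatula is gripped level (blade at (190,430) in the crop) and clear of the tub. I'm carrying it to the tray.

Call:
{"api": "step_arm", "payload": {
  "steps": [
    [0.7,0.4,0.02,0,0,0.9,1],
    [0.7,0.4,0.02,0,0,0.9,1],
    [0.7,0.4,0.02,0,0,0.9,1],
    [0.7,0.4,0.02,0,0,0.9,1],
    [0.7,0.4,0.02,0,0,0.9,1],
    [0.7,0.4,0.02,0,0,0.9,1],
    [0.7,0.4,0.02,0,0,0.9,1],
    [0.7,0.4,0.02,0,0,0.9,1]
  ]
}}

```text
time_s: 5.12
position: [0.4922, 0.0878, 0.1914]
tcp_rot: [[-0.457, 0.89, -0.003], [0.89, 0.457, -0.0], [0.001, -0.002, -1.0]]
force: [0.8, -0.2, -0.8]
opening: 0.203
grasp_force: 30.0
```

Run:
```python
from h import *
s=read_state();print(s["time_s"],s["position"])
plan(.4347,.1653,.12,99.3)
```

```text
5.1167 [0.49217242 0.08782269 0.19143767]
shift [ 0.317  -0.0519  0.2386] turn [-0.0031 -0.001   0.3974]
```

Call:
{"api": "step_arm", "payload": {
  "steps": [
    [0.317,-0.052,0.0,0,0,0.397,1],
    [0.317,-0.052,0.0,0,0,0.397,1],
    [0.317,-0.052,0.1,0,0,0.397,1],
    [0.317,-0.052,0.2,0,0,0.397,1],
    [0.317,-0.052,0.24,0,0,0.397,1],
    [0.317,-0.052,0.24,0,0,0.397,1],
    [0.317,-0.052,0.24,0,0,0.397,1],
    [0.317,-0.052,0.24,0,0,0.397,1]
  ]
}}

```text
time_s: 5.78
position: [0.4389, 0.1635, 0.1205]
tcp_rot: [[-0.157, 0.988, 0.002], [0.988, 0.157, 0.0], [-0.0, 0.002, -1.0]]
force: [-0.1, -0.9, -1.0]
opening: 0.2
grasp_force: 30.0
```

Run:
```python
from h import *
s=read_state();print(s["time_s"],s["position"])
plan(.4347,.1653,.032,99.3)
```

```text
5.7833 [0.43886838 0.163541   0.12046956]
shift [ 0.008  -0.0134  0.2949] turn [ 0.0024  0.0002 -0.0058]
```

Call:
{"api": "step_arm", "payload": {
  "steps": [
    [0.008,-0.013,0.04,0,0,-0.006,1],
    [0.008,-0.013,0.1,0,0,-0.006,1],
    [0.008,-0.013,0.15,0,0,-0.006,1],
    [0.008,-0.013,0.2,0,0,-0.006,1],
    [0.008,-0.013,0.24,0,0,-0.006,1],
    [0.008,-0.013,0.26,0,0,-0.006,1],
    [0.008,-0.013,0.26,0,0,-0.006,1],
    [0.008,-0.013,0.26,0,0,-0.006,1]
  ]
}}

```text
time_s: 6.45
position: [0.4339, 0.1656, 0.0426]
tcp_rot: [[-0.162, 0.987, 0.001], [0.987, 0.162, 0.0], [-0.0, 0.001, -1.0]]
force: [-0.7, -0.1, -0.6]
opening: 0.203
grasp_force: 30.0
```

Call:
{"api": "step_arm", "payload": {
  "steps": [
    [0,0,0.01,0,0,0,1],
    [0,0,0.02,0,0,0,1],
    [0,0,0.025,0,0,0,1],
    [0,0,0.03,0,0,0,1],
    [0,0,0.03,0,0,0,1]
  ]
}}

```text
time_s: 6.87
position: [0.4329, 0.1659, 0.0329]
tcp_rot: [[-0.163, 0.987, -0.0], [0.987, 0.163, -0.0], [0.0, -0.0, -1.0]]
force: [0.4, -0.6, -0.8]
opening: 0.208
grasp_force: 30.0
```

Call:
{"api": "step_arm", "payload": {
  "steps": [
    [0,0,0.003,0,0,0,1],
    [0,0,0.004,0,0,0,1],
    [0,0,0.004,0,0,0,1]
  ]
}}

```text
time_s: 7.12
position: [0.433, 0.1659, 0.0322]
tcp_rot: [[-0.163, 0.987, 0.0], [0.987, 0.163, 0.0], [-0.0, 0.0, -1.0]]
force: [-0.4, 0.1, 2.3]
opening: 0.203
grasp_force: 30.0
```

Call:
{"api": "step_arm", "payload": {
  "steps": [
    [0,0,0,0,0,0,0.5],
    [0,0,0,0,0,0,0.3],
    [0,0,0,0,0,0,0.2],
    [0,0,0,0,0,0,0.1],
    [0,0,0,0,0,0,0.1],
    [0,0,-0.1,0,0,0,0.1],
    [0,0,-0.2,0,0,0,0.1],
    [0,0,-0.3,0,0,0,0.1]
  ]
}}

```text
time_s: 7.78
position: [0.4321, 0.1657, 0.1221]
tcp_rot: [[-0.163, 0.987, -0.003], [0.987, 0.163, -0.0], [0.0, -0.003, -1.0]]
force: [0.2, -1.0, 0.2]
opening: 0.451
grasp_force: 0.0
```

Run:
```python
from h import *
s=read_state();print(s["time_s"],s["position"],s["opening"]*87,s["joint_positions"])
plan(.421,-.2475,.13,90)
```

```text
7.7833 [0.43214885 0.16570335 0.12207268] 39.248742702659655 [ 7.10143289e+00  3.04530156e+01  1.11410370e+02  2.38934096e-03
  3.83089421e+01 -2.25670217e+00]
shift [-1.353  -0.2607 -0.0258] turn [-3.800e-03  1.000e-04  2.079e-01]
```

Call:
{"api": "step_arm", "payload": {
  "steps": [
    [-0.7,-0.13,-0.1,0,0,0.2,0.1],
    [-0.7,-0.13,-0.1,0,0,0.2,0.1],
    [-0.7,-0.13,-0.1,0,0,0.2,0.1],
    [-0.7,-0.13,-0.1,0,0,0.2,0.1],
    [-0.7,-0.13,-0.1,0,0,0.2,0.1],
    [-0.7,-0.13,-0.1,0,0,0.2,0.1],
    [-0.7,-0.13,-0.1,0,0,0.2,0.1],
    [-0.7,-0.13,-0.1,0,0,0.2,0.1]
  ]
}}

```text
time_s: 8.45
position: [0.4281, -0.0476, 0.1517]
tcp_rot: [[-0.004, 1.0, -0.001], [1.0, 0.004, 0.001], [0.001, -0.001, -1.0]]
force: [-0.1, 1.0, 0.3]
opening: 0.451
grasp_force: 0.0
```

Run:
```python
from h import *
s=read_state();print(s["time_s"],s["position"],s["joint_positions"])
plan(.421,-.2475,.1,90)
c=capture("top");d=capture("scene")
a=crop(c,140,205,120,80,5);b=crop(d,155,135,100,60,5);b=np.pad(b,((0,0),(0,100),(0,0)))
cv2.imwrite("pics/c4.png",np.hstack([a[:, :] ])); 
cv2.imwrite("pics/c4.png",np.vstack([crop(c,140,205,230,80,3),crop(d,155,130,230,110,3)]))
```

```text
8.45 [ 0.42811383 -0.04757201  0.15172924] [-2.12890466e+01  2.53673414e+01  1.14602040e+02  3.51743712e-02
  4.00945819e+01 -2.15679418e+01]
shift [-0.6664 -0.0265  0.1719] turn [-0.0011 -0.001   0.0056]
```

View pics/c4.png

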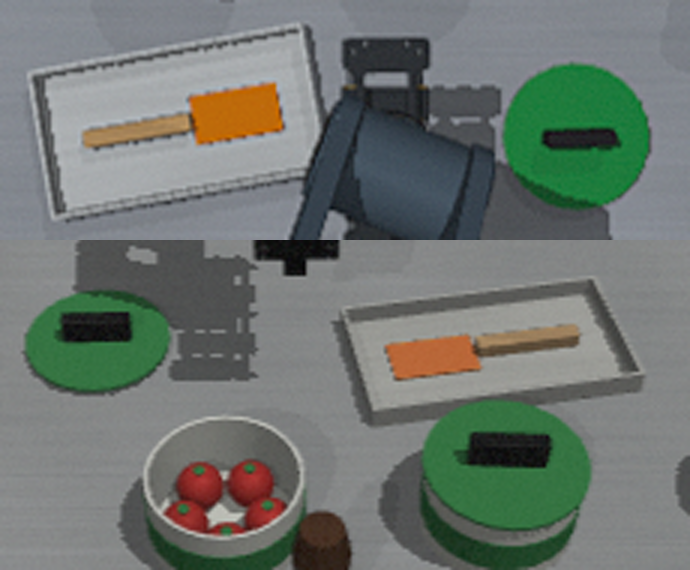

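The spatula lies flat in the tray (handle at (135,130), blade at (235,115) in the upper crop), and the tub hasn't moved. Now for the lid.

Call:
{"api": "step_arm", "payload": {
  "steps": [
    [-0.666,-0.026,0.0,0,0,0.005,0.1],
    [-0.666,-0.026,0.0,0,0,0.005,0.1],
    [-0.666,-0.026,0.0,0,0,0.005,0.1],
    [-0.666,-0.026,0.05,0,0,0.005,0.1],
    [-0.666,-0.026,0.1,0,0,0.005,0.1],
    [-0.666,-0.026,0.17,0,0,0.005,0.1],
    [-0.666,-0.026,0.17,0,0,0.005,0.1],
    [-0.666,-0.026,0.17,0,0,0.005,0.1]
  ]
}}

```text
time_s: 9.22
position: [0.4212, -0.2448, 0.0997]
tcp_rot: [[-0.004, 1.0, -0.004], [1.0, 0.004, 0.004], [0.004, -0.004, -1.0]]
force: [-0.5, 0.3, 0.7]
opening: 0.447
grasp_force: 0.0
```

Run:
```python
from h import *
from scipy.optimize import minimize
s=read_state();print(s["time_s"],s["position"],s["joint_positions"])
plan(.421,-.2475,.039,90)
t=capture("top");d=capture("scene")
th=np.linspace(0,2*np.pi,180,endpoint=False)
for z in(.08,):
  def score(p,cs,r=.068):
    P=np.c_[p[0]+r*np.cos(th),p[1]+r*np.sin(th),np.full(180,z)];v=0
    for c in cs:
        I=cv2.GaussianBlur(c["image"].astype(np.float32).min(2),(0,0),.8);q=proj(c,P).astype(np.float32)
        v-=cv2.remap(I,q[None,:,0],q[None,:,1],cv2.INTER_LINEAR).mean()
    return v
  for cs in([t],[d],[t,d]):print(minimize(score,(.663,-.109),(cs,),method="Nelder-Mead",options=dict(xatol=1e-4)).x)
```

```text
9.2167 [ 0.42122728 -0.24479102  0.09970253] [-4.33407952e+01  3.41119442e+01  1.08643128e+02  2.37644600e-02
  3.75784116e+01 -4.36089223e+01]
shift [-0.0099  0.      0.2023] turn [-0.0052 -0.0053  0.0055]
[ 0.6633367  -0.10906847]
[ 0.66251243 -0.11019491]
[ 0.66300106 -0.10947361]
```

Call:
{"api": "step_arm", "payload": {
  "steps": [
    [-0.007,0,0.04,0,0,0.005,0.1],
    [-0.007,0,0.08,0,0,0.005,0.1],
    [-0.007,0,0.12,0,0,0.005,0.1],
    [-0.007,0,0.15,0,0,0.005,0.1],
    [-0.007,0,0.18,0,0,0.005,0.1],
    [-0.007,0,0.18,0,0,0.005,0.1],
    [-0.007,0,0.18,0,0,0.005,0.1],
    [-0.007,0,0.18,0,0,0.005,0.1]
  ]
}}

```text
time_s: 9.98
position: [0.4224, -0.2496, 0.0473]
tcp_rot: [[0.001, 1.0, 0.0], [1.0, -0.001, -0.0], [-0.0, 0.0, -1.0]]
force: [0.3, 0.4, 0.1]
opening: 0.446
grasp_force: 0.0
```

Run:
```python
from h import *
s=read_state();print(s["time_s"],s["position"],s["force"])
plan(.421,-.2475,.039,90)
```

```text
9.9833 [ 0.42240741 -0.24955686  0.04729263] [0.34834516 0.35248435 0.06948029]
shift [ 0.0069 -0.0047  0.0276] turn [ 0.0006  0.0006 -0.0013]
```

Call:
{"api": "step_arm", "payload": {
  "steps": [
    [0.005,-0.005,0.015,0,0,-0.001,0.1],
    [0.005,-0.005,0.026,0,0,-0.001,0.1],
    [0.005,-0.005,0.026,0,0,-0.001,0.1],
    [0.005,-0.005,0.026,0,0,-0.001,0.1]
  ]
}}

```text
time_s: 10.32
position: [0.4204, -0.2481, 0.0389]
tcp_rot: [[0.001, 1.0, -0.0], [1.0, -0.001, 0.0], [0.0, -0.0, -1.0]]
force: [-0.2, 0.1, -1.6]
opening: 0.452
grasp_force: 0.0
```

Call:
{"api": "step_arm", "payload": {
  "steps": [
    [0,0,0,0,0,0,1],
    [0,0,0,0,0,0,1],
    [0,0,0,0,0,0,1],
    [0,0,0,0,0,0,1],
    [0,0,0,0,0,0,1],
    [0,0,0,0,0,0,1]
  ]
}}

```text
time_s: 10.82
position: [0.4208, -0.2483, 0.0391]
tcp_rot: [[0.001, 1.0, 0.0], [1.0, -0.001, -0.0], [-0.0, 0.0, -1.0]]
force: [0.7, 0.3, 0.4]
opening: 0.178
grasp_force: 29.9
```

Call:
{"api": "step_arm", "payload": {
  "steps": [
    [0,0,-0.03,0,0,0,1],
    [0,0,-0.08,0,0,0,1],
    [0,0,-0.15,0,0,0,1],
    [0,0,-0.25,0,0,0,1],
    [0,0,-0.35,0,0,0,1],
    [0,0,-0.45,0,0,0,1],
    [0,0,-0.5,0,0,0,1],
    [0,0,-0.5,0,0,0,1]
  ]
}}

```text
time_s: 11.48
position: [0.4221, -0.2494, 0.1928]
tcp_rot: [[0.001, 1.0, 0.006], [1.0, -0.0, -0.006], [-0.006, 0.006, -1.0]]
force: [0.4, 0.4, -1.6]
opening: 0.185
grasp_force: 29.9
```

Run:
```python
from h import *
s=read_state();print(s["time_s"],s["position"],s["force"],s["opening"]*87,s["joint_positions"])
d=capture("scene");c=capture("top")
cv2.imwrite("pics/c5.png",np.hstack([crop(d,140,90,130,150,3),crop(c,250,130,130,150,3)]))
plan(.663,-.11,.19,90)
plan(.663,-.11,.19,125)
```

```text
11.4833 [ 0.42208711 -0.24937194  0.192838  ] [ 0.43473211  0.38431379 -1.5640901 ] 16.111059508046456 [-4.36618854e+01  2.44978480e+01  1.04699268e+02  1.91234234e-03
  5.03436145e+01 -4.36336740e+01]
shift [ 0.4601  0.8084 -0.0017] turn [ 0.0007  0.0007 -0.0008]
shift [ 0.4601  0.8084 -0.0017] turn [ 5.000e-04  9.000e-04 -7.786e-01]
```

View pics/c5.png

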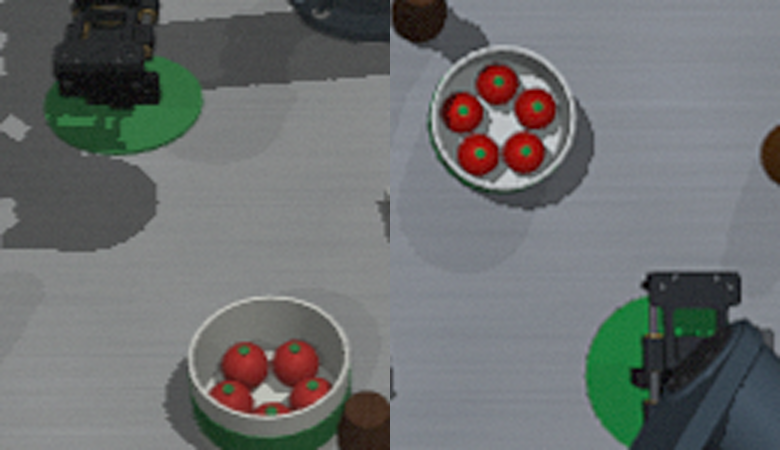

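The lid hangs level in the grip and the tub is clear. I'll place it at yaw 60°, which leaves about 60 mm between the gripper body and the mill.

Call:
{"api": "step_arm", "payload": {
  "steps": [
    [0.46,0.808,0,0,0,0.666,1],
    [0.46,0.808,0,0,0,0.666,1],
    [0.46,0.808,0,0,0,0.666,1],
    [0.46,0.808,0,0,0,0.666,1],
    [0.46,0.808,0,0,0,0.666,1],
    [0.46,0.808,0,0,0,0.666,1],
    [0.46,0.808,0,0,0,0.666,1],
    [0.46,0.808,0,0,0,0.666,1]
  ]
}}

```text
time_s: 12.25
position: [0.6687, -0.1058, 0.1863]
tcp_rot: [[0.496, 0.868, 0.004], [0.868, -0.496, 0.002], [0.004, 0.002, -1.0]]
force: [-0.0, -0.4, -1.6]
opening: 0.178
grasp_force: 29.9
```

Run:
```python
from h import *
s=read_state();print(s["time_s"],s["position"],s["force"])
plan(.663,-.11,.14,60)
```

```text
12.25 [ 0.66866128 -0.10578298  0.18625486] [-0.03574378 -0.40245164 -1.63917048]
shift [-0.0222 -0.0098  0.1541] turn [ 0.0029 -0.0051  0.0054]
```

Call:
{"api": "step_arm", "payload": {
  "steps": [
    [-0.01,-0.005,0.03,0,0,0,1],
    [-0.01,-0.005,0.06,0,0,0,1],
    [-0.01,-0.005,0.1,0,0,0,1],
    [-0.01,-0.005,0.13,0,0,0,1],
    [-0.01,-0.005,0.15,0,0,0,1],
    [-0.01,-0.005,0.15,0,0,0,1],
    [-0.01,-0.005,0.15,0,0,0,1],
    [-0.01,-0.005,0.15,0,0,0,1]
  ]
}}

```text
time_s: 12.92
position: [0.6606, -0.1127, 0.1445]
tcp_rot: [[0.501, 0.866, 0.001], [0.866, -0.501, -0.0], [0.0, 0.001, -1.0]]
force: [0.1, 0.5, -1.6]
opening: 0.18
grasp_force: 29.9
```

Run:
```python
from h import *
s=read_state();print(s["time_s"],s["position"],s["force"])
plan(.663,-.1097,.125,60)
c=capture("top");d=capture("scene")
cv2.imwrite("pics/c6.png",np.hstack([crop(d,185,140,90,110,4),crop(c,250,130,90,110,4)]))
```

```text
12.9167 [ 0.66056193 -0.11266804  0.14452126] [ 0.13577575  0.4705897  -1.56236577]
shift [0.0126 0.002  0.0651] turn [ 0.0013 -0.0003 -0.0011]
```

View pics/c6.png

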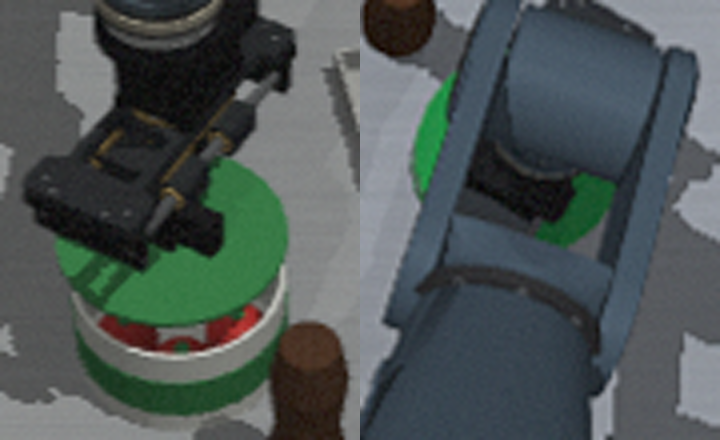

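The lid hangs level about 30 mm above the rim and needs a 4 mm correction in xy. I'll settle at TCP z = 0.130 m and measure where the lid disc really is.

Call:
{"api": "step_arm", "payload": {
  "steps": [
    [0.0125,0.002,0.02,0,0,0,1],
    [0.0125,0.002,0.045,0,0,0,1],
    [0.0125,0.002,0.045,0,0,0,1],
    [0.0125,0.002,0.045,0,0,0,1],
    [0.0125,0.002,0.045,0,0,0,1],
    [0.0125,0.002,0.045,0,0,0,1]
  ]
}}

```text
time_s: 13.52
position: [0.6629, -0.1092, 0.1306]
tcp_rot: [[0.5, 0.866, 0.0], [0.866, -0.5, -0.0], [0.0, 0.0, -1.0]]
force: [-0.2, -0.3, -1.9]
opening: 0.179
grasp_force: 29.9
```

Run:
```python
from h import *
from scipy.optimize import least_squares
s=read_state();p=s["position"];print(s["time_s"],p,s["force"]);plan(.663,-.1097,.11,60)
zt=p[2]-.039+.012
for n in("scene","top"):
    c=capture(n);I=c["image"].astype(int);R,G,B=I[...,0],I[...,1],I[...,2]
    m=((G>R+30)&(G>B+20)).astype(np.uint8)
    # radial outer edge of green at disc top height, keep plausible radii
    E=[]
    for a in np.linspace(0,2*np.pi,180,endpoint=False):
        rr=np.arange(.060,.092,.0005);P=np.c_[p[0]+rr*np.cos(a),p[1]+rr*np.sin(a),np.full(len(rr),zt)]
        q=proj(c,P).astype(np.float32);v=cv2.remap(m.astype(np.float32),q[None,:,0],q[None,:,1],cv2.INTER_LINEAR)[0]
        if v[0]>.5 and v.min()<.5: k=np.argmax(v<.5);E.append((P[k,0],P[k,1]))
    E=np.array(E)
    f=least_squares(lambda h:np.hypot(E[:,0]-h[0],E[:,1]-h[1])-.074,p[:2],loss="soft_l1",f_scale=.001)
    print(n,len(E),"lid",f.x,"lid-tcp",f.x-p[:2],np.median(abs(f.fun)))
```

```text
13.5167 [ 0.6628564  -0.10923995  0.13057507] [-0.19181981 -0.31199365 -1.88340096]
shift [-0.0011  0.0012  0.0686] turn [ 0.0003 -0.     -0.0002]
scene 117 lid [ 0.66298138 -0.10952431] lid-tcp [ 0.00012498 -0.00028436] 0.0006912363000833588
top 43 lid [ 0.66483675 -0.10863411] lid-tcp [0.00198035 0.00060584] 0.0010193995667063804
```

The lid centre is within 1 mm of the tub centre. Lowering gently.

Call:
{"api": "step_arm", "payload": {
  "steps": [
    [0,0,0.01,0,0,0,1],
    [0,0,0.02,0,0,0,1],
    [0,0,0.03,0,0,0,1],
    [0,0,0.04,0,0,0,1],
    [0,0,0.05,0,0,0,1],
    [0,0,0.055,0,0,0,1],
    [0,0,0.055,0,0,0,1]
  ]
}}

```text
time_s: 14.2
position: [0.6624, -0.1091, 0.1133]
tcp_rot: [[0.5, 0.866, -0.001], [0.866, -0.5, 0.0], [-0.0, -0.001, -1.0]]
force: [-0.3, -0.3, -0.6]
opening: 0.185
grasp_force: 29.9
```

Call:
{"api": "step_arm", "payload": {
  "steps": [
    [0,0,0.004,0,0,0,1],
    [0,0,0.007,0,0,0,1],
    [0,0,0.007,0,0,0,1]
  ]
}}

```text
time_s: 14.45
position: [0.6627, -0.1092, 0.1118]
tcp_rot: [[0.5, 0.866, -0.0], [0.866, -0.5, 0.0], [-0.0, -0.0, -1.0]]
force: [-0.5, 0.2, -2.2]
opening: 0.183
grasp_force: 29.9
```

Call:
{"api": "step_arm", "payload": {
  "steps": [
    [0,0,0.002,0,0,0,1],
    [0,0,0.003,0,0,0,1],
    [0,0,0.003,0,0,0,1]
  ]
}}

```text
time_s: 14.7
position: [0.6628, -0.1093, 0.1112]
tcp_rot: [[0.5, 0.866, 0.0], [0.866, -0.5, -0.0], [0.0, 0.0, -1.0]]
force: [0.5, 0.1, -0.9]
opening: 0.181
grasp_force: 29.9
```

Call:
{"api": "step_arm", "payload": {
  "steps": [
    [0,0,0.001,0,0,0,1],
    [0,0,0.002,0,0,0,1],
    [0,0,0.002,0,0,0,1]
  ]
}}

```text
time_s: 14.95
position: [0.6628, -0.1093, 0.1112]
tcp_rot: [[0.5, 0.866, 0.0], [0.866, -0.5, -0.0], [0.0, 0.0, -1.0]]
force: [-1.1, 0.6, 3.4]
opening: 0.183
grasp_force: 29.9
```

Contact came at z = 0.1112 m, which is the fully seated height (0.111 expected), with only a few newtons. Releasing and retreating straight up.

Call:
{"api": "step_arm", "payload": {
  "steps": [
    [0,0,0,0,0,0,0.6],
    [0,0,0,0,0,0,0.4],
    [0,0,0,0,0,0,0.2],
    [0,0,0,0,0,0,0.1],
    [0,0,0,0,0,0,0.1],
    [0,0,0,0,0,0,0.1]
  ]
}}

```text
time_s: 15.45
position: [0.6627, -0.1092, 0.1103]
tcp_rot: [[0.5, 0.866, -0.0], [0.866, -0.5, 0.0], [-0.0, -0.0, -1.0]]
force: [-0.5, -0.4, -0.0]
opening: 0.427
grasp_force: 0.0
```

Call:
{"api": "step_arm", "payload": {
  "steps": [
    [0,0,-0.05,0,0,0,0.1],
    [0,0,-0.15,0,0,0,0.1],
    [0,0,-0.25,0,0,0,0.1],
    [0,0,-0.35,0,0,0,0.1],
    [0,0,-0.45,0,0,0,0.1],
    [0,0,-0.5,0,0,0,0.1],
    [0,0,-0.5,0,0,0,0.1]
  ]
}}

```text
time_s: 16.03
position: [0.6652, -0.11, 0.2656]
tcp_rot: [[0.5, 0.866, 0.009], [0.866, -0.5, -0.003], [0.002, 0.01, -1.0]]
force: [1.0, -0.5, 0.4]
opening: 0.447
grasp_force: 0.0
```

Call:
{"api": "step_arm", "payload": {
  "steps": [
    [-0.6,0,0,0,0,0,0.1],
    [-0.6,0,0,0,0,0,0.1],
    [-0.6,0,0,0,0,0,0.1],
    [-0.6,0,0,0,0,0,0.1],
    [-0.6,0,0,0,0,0,0.1],
    [-0.6,0,0,0,0,0,0.1],
    [-0.6,0,0,0,0,0,0.1]
  ]
}}

```text
time_s: 16.62
position: [0.572, -0.2652, 0.2591]
tcp_rot: [[0.502, 0.865, -0.001], [0.865, -0.502, 0.002], [0.001, -0.002, -1.0]]
force: [0.3, 1.1, -0.9]
opening: 0.45
grasp_force: 0.0
```

Run:
```python
from h import *
s=read_state();print(s["time_s"],s["position"],s["opening"])
c=capture("top");d=capture("scene")
cv2.imwrite("pics/c7.png",np.vstack([crop(c,140,115,195,90,4),crop(d,185,170,195,60,4)]))
```

```text
16.6167 [ 0.57197166 -0.26517985  0.25908473] 0.45044743219921335
```

View pics/c7.png

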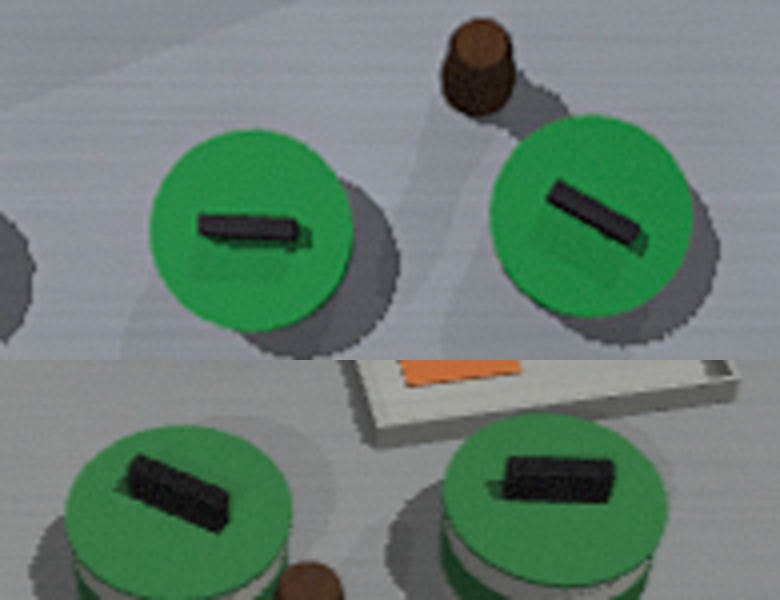

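The lid on the tub at (590,215) looks the same as the closed tub's lid at (250,230): level and seated, with the mill undisturbed. Handing in.

```bash
python3 -c "
from rig import *
print(hand_in())"
```

```text
the job is handed in; nothing more can be done
None
```

The spatula lies flat in the tray, and the green lid sits fully home and level on the open tub; the job was handed in at about 17 s with no verdict returned.

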